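# Slide the kettle onto the lit cooking zone

## Task

Slide the blue kettle across the glass hob onto the cooking zone that is glowing red, so that its base stands wholly inside the red ring. Keep it flat on the hob all the way, without lifting or tipping it, leave the saucepan where it is, and let go of the kettle at the end.

Things in the scene. Friction and masses are not known exactly. Their poses are not given: they have to be found in the camera images.
- kettle: Squat blue kettle, 0.75 kg, on a grey-ringed zone of the black glass hob; slides easily. Origin: centre of its underside (150 mm across), z up. Spout along +x, 107 mm out. Dome and lid knob reach 110 mm high. Fixed black bar handle overhead along x, centred over the origin: 96 long, 20 wide (y), 22 high, its underside 131 and top 153 mm up, free on both long sides.
- lit_zone: The glowing cooking zone: flat dark-red disc with a bright red ring (inner radius 93, outer 100 mm) on the hob's glass, empty at the start. Origin: its centre on the hob's surface, 6 mm above the worktop; z up. The other zones have pale grey rings and black insides and are not wanted.
- saucepan: Bystander to leave alone: open steel saucepan, 140 mm across, 85 mm tall, on the hob's far left zone as seen from the robot. Origin: centre of its underside. Its black handle points along its +x, to 210 mm from the axis, away from the hob's middle.

How it is judged:
At the end, for the whole second after the job is handed in: The kettle stands flat and at rest on the hob, let go, with its base inside the red ring: its centre within 18 mm of the lit zone's centre (horizontal distance between kettle and lit_zone below 0.018 m and height (world z) of kettle below 0.009 m and angle between kettle's own z axis and vertical below 0.05 rad and linear speed of kettle below 0.01 m/s and contact force between kettle and the fingers below 0.1 N); the robot touches nothing.
It fails at once if the kettle is lifted: its underside's centre rises more than 12 mm off the hob (height (world z) of kettle above 0.018 m).
It fails at once if the kettle is tipped by more than 11 degrees (angle between kettle's own z axis and vertical above 0.2 rad).
It fails at once if the saucepan is pushed more than 12 mm (distance of saucepan from where it was at the start of the episode above 0.012 m).
It also fails if it takes over 38 s, if anything falls off the work surface, if the arm or the gripper's body presses on something with over 40 N, if the wrist force passes 120 N, or if a joint passes its speed limit or range.

## Robot

A 7-joint arm with a two-finger parallel gripper is mounted at the origin on the work surface. World frame = base frame: x ahead of the robot, y to its left, z up, the work surface at z = 0. Lengths are in m, angles in rad, forces in N, time in s.
With the tool pointing down it reaches from about 0.4 to 0.85 m from the base axis. Payload 10.4 kg.
Tool frame: the origin (TCP) lies at the very end of the fingers, on their centre line; the grasp point (between the pads) lies manip.hold_point_z behind it (manip.hold_point_z is the distance from the TCP to the grasp point, in m); z points along the fingers, y is the direction in which the jaws open and shut (so a half turn about z gives the same grasp; the last joint's range is limited). The gripper opens to 85 mm and grips with 20 to 120 N. Pads are 22 mm wide; open, the fingers measure 114 mm over their backs; the gripper's body (76 mm by 85 mm) begins 54 mm behind the grasp point. The pads swing forward as they close: fully open they stand 13 mm farther back than shut.
Start: joints at [-1.287, 0.332, -0.065, 1.46, 0.022, 1.35, -0.088], TCP at [0.189, 0.596, 0.231] pointing down, gripper open.
Joint ranges: [-2.6, 2.6], [-0.5, 2.12], [-1.47, 1.34], [0.16, 2.42], [-1.27, 4.41], [0.06, 2.06], [-2.6, 2.6]. Speed limits (rad/s): [2.22, 2.22, 2.79, 2.79, 3.14, 3.14, 3.14].

## Interface

Orientations are given as a unit quaternion [x, y, z, w].
In Python, from workcell import manip gives the robot as it stands.
- The arm moves only by the tool jog_arm, never from a script. Its arguments are lists of equal length, an entry for each row: "translation": the shift along the world's x, y, z in mm, a list of three; "turn": the turn about the world's z in degrees. In form: {"translation": [[x, y, z], ...], "turn": [turn, ...]}. A call has 1 to 12 rows; each row is the pose to reach, as a shift and turn from the pose measured when the call began; what a row does not reach only later rows make up. A row lasts 1/12 s, in which the tool goes at most 41.7 mm and 7.16 degrees, less where a joint would pass 70% of its speed; a pose out of reach is approached as far as the arm can. A call with a gripper value outside its range is refused whole. "grip" is the finger opening in mm, from 0 to 85.4, set as the call begins (left out, the last holds). The fingers move at their own pace and stop on an object; "grip_force" is the grip in N (left out, the last holds). Time passes only in rows, so rows that repeat a pose let the fingers close. It gives the time, the measured TCP pose, the force and the opening at its end, in the units of the state.
- manip.get_obs(): the state, without advancing time (a new reading comes with each control period).
- manip.camera(name): name is "scene" or "top"; returns a dict with "frame" (420x560x3 uint8, red, green, blue), "mtx" (3x3 intrinsics, pixels), "k1" (the pictures are not rectified: a ray, as slopes to the right and down, at radius r is drawn at 1 + k1 r^2 times it, then the intrinsics apply), "pose" (4x4, takes a point from camera to world coordinates). Camera axes: x right, y down, z forward; pixel columns grow to the right and rows downward; lengths in m; the calibration is good to about 2 mm. A picture is of the moment at which its call begins. There is no depth.
- manip.hand_in(): hands the job in, once; it reports no verdict.
Trained networks look in a picture, given as the dict that the camera call returned (one of the last four; its "shot" number tells which), for a name from the list of things; names that differ only in an ending like _2 or _b are one class to them, and where a whole thing is asked for, a point or a joint stands for the part that bears it (a point fixed in the world has none). Each returns a list of dicts, best first, with "confidence" (0 to 1); they miss things now and then, are a little off and sometimes report something else, mostly with a low value. They report only what shows in the picture. A call takes as long as a camera call.
- manip.outline_of(picture, label): "mask" (420x560 bool, what is visible of it) and "extent" ([left, top, right, bottom] in pixels, round what is visible of it).
- manip.pinpoint(picture, label): "at" ([column, row] in pixels: a listed point, or the origin of a listed thing).
The state is a dict: "clock": time; "joint_pos": joint angles; "joint_velocities": joint speeds; "tau": joint torques, N m; "position": TCP position; "ee_rot": TCP orientation; "ft_force": force on the tool from outside, world axes, zero at the start; "torque": the same for the moment, N m; "grip_width": opening from 0.0 (shut) to 1.0 (fully open).
Only numpy, scipy, OpenCV 4.12 (cv2) and the standard library are available. Lean on these libraries where they do the work, as an engineer would, in place of code of your own. Each camera call takes 0.05 s, during which the arm holds its last target. There are 200 camera calls.

## Working session

There is one attempt and no reset: what is moved stays moved. The work goes in short steps, Python scripts to look and compute and a tool call to move; the robot and the scene stay as the last step left them, time stands still between calls to the robot, and variables do not carry over. Pictures are saved under pics/ and viewed, about 8 in all and at most 12, crops included, and the job is handed in when it is done.

Besides the shell and the picture viewer there is one more tool, called after ">>>" by a JSON object that holds its "api" and its "payload". jog_arm: Moves the arm, as the interface text tells. Its arguments: {"type":"object","properties":{"translation":{"type":"array"},"turn":{"type":"array"},"grip":{"type":"number"},"grip_force":{"type":"number"}},"required":["translation","turn"]}

```bash
mkdir -p pics
cat > h.py <<'E'
import numpy as np, cv2
from workcell import manip
def ray(p,uv):
    K=np.array(p["mtx"]);d=np.array([(uv[0]-K[0,2])/K[0,0],(uv[1]-K[1,2])/K[1,1]])
    s=d.copy()
    for _ in range(20): s=d/(1+p["k1"]*(s@s))
    T=np.array(p["pose"]);return T[:3,3],T[:3,:3]@np.r_[s,1]
def at_z(p,uv,z):
    o,r=ray(p,uv);return o+r*(z-o[2])/r[2]
def proj(p,X):
    T=np.array(p["pose"]);c=T[:3,:3].T@(np.array(X)-T[:3,3]);s=c[:2]/c[2];s=s*(1+p["k1"]*(s@s));K=np.array(p["mtx"])
    return np.array([K[0,0]*s[0]+K[0,2],K[1,1]*s[1]+K[1,2]])
def save(p,n): cv2.imwrite("pics/"+n,p["frame"][:,:,::-1])
E
python3 - <<'E'
from h import *
np.set_printoptions(precision=4,suppress=True)
o=manip.get_obs();print(o["clock"],o["position"],o["ee_rot"],o["grip_width"],manip.hold_point_z)
for c in ("top","scene"):
    p=manip.camera(c);save(p,c+"1.png");print(c,np.array(p["pose"])[:3,3])
    for l in("kettle","lit_zone","saucepan"):
        for r in manip.pinpoint(p,l)[:2]: print(l,r["confidence"],r["at"],at_z(p,r["at"],.006))
        for r in manip.outline_of(p,l)[:1]: print("  ext",r["confidence"],r["extent"])
E
```

```text
0.0 [0.1886 0.5955 0.2305] [ 0.1528  0.9883 -0.0007 -0.0001] 1.0032828653574002 0.0187
top [0.3916 0.0223 0.7893]
kettle 0.98 [398.2, 282.4] [ 0.4433 -0.1661  0.006 ]
  ext 0.96 [355.8, 200.0, 461.9, 331.4]
lit_zone 0.57 [399.4, 147.8] [ 0.6633 -0.1832  0.006 ]
saucepan 0.82 [219.4, 141.3] [0.68   0.1139 0.006 ]
  ext 0.57 [69.9, 79.4, 260.4, 179.0]
scene [ 1.2322 -0.1679  0.6996]
kettle 0.64 [175.4, 212.3] [ 0.4494 -0.1649  0.006 ]
  ext 0.96 [129.6, 131.9, 213.7, 238.7]
lit_zone 0.63 [182.3, 295.3] [ 0.6562 -0.1763  0.006 ]
  ext 0.55 [120.7, 254.5, 238.1, 348.5]
saucepan 0.73 [356.2, 276.3] [0.6853 0.1175 0.006 ]
  ext 0.75 [314.5, 208.5, 478.6, 309.6]
```

View pics/top1.png

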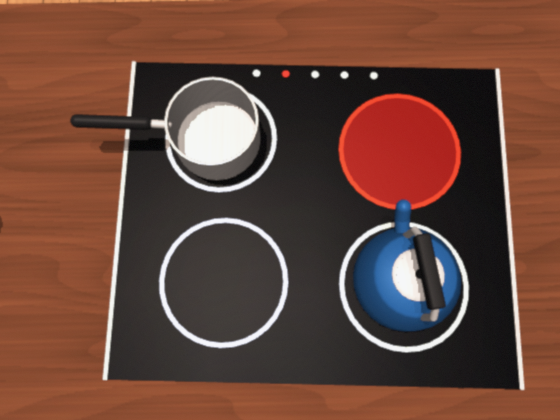

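View pics/scene1.png

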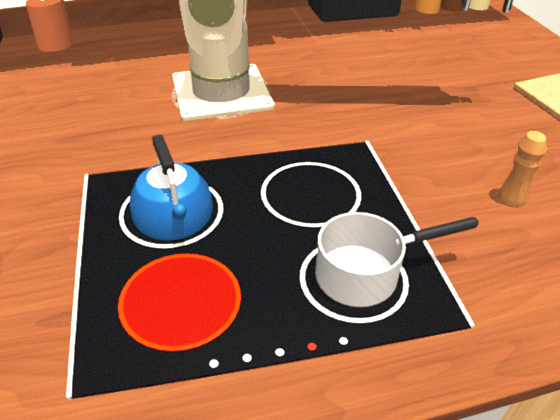

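The top view shows the kettle near (400,280) with its spout towards the lit red zone at (400,150). The handle runs from about (420,236) to (435,307). The saucepan is at (215,140), clear of the path. Next I'll fit the ring and the handle.

Run:
```python
from h import *
np.set_printoptions(precision=4,suppress=True)
P={}
for c in("top","scene"):
    p=manip.camera(c);f=p["frame"].astype(int)
    m=((f[...,0]>110)&(f[...,1]<60)&(f[...,2]<60)).astype(np.uint8)
    n,l,s,_=cv2.connectedComponentsWithStats(m);i=1+np.argmax(s[1:,4])
    cn=max(cv2.findContours((l==i).astype(np.uint8),0,1)[0],key=len)[:,0]
    h=cv2.convexHull(cn)[:,0]
    w=np.array([at_z(p,q,.006)[:2] for q in h],np.float32);print(c,"ring",cv2.minEnclosingCircle(w),cv2.fitEllipse(w))
    k=manip.outline_of(p,"kettle")[0]["mask"]
    d=(k&(f.max(2)<70)).astype(np.uint8);n,l,s,ce=cv2.connectedComponentsWithStats(d);i=1+np.argmax(s[1:,4])
    if c=="scene": i=[j for j in range(1,n) if s[j,4]>30][0]
    pts=np.argwhere(l==i)[:,::-1].astype(np.float32);r=cv2.minAreaRect(pts);print("handle",s[i],r)
    b=cv2.boxPoints(r);print(np.array([at_z(p,q,.148) for q in b]), at_z(p,r[0],.148))
    cv2.imwrite(f"pics/m_{c}.png",cv2.resize(np.where((l==i)[...,None],[0,255,0],p["frame"][:,:,::-1])[130:340,100:480].astype(np.uint8),None,fx=2,fy=2))
    # expected model overlay
    for yaw in (0,): pass
```

```text
top ring ((0.6602531671524048, -0.18315407633781433), 0.09304122626781464) ((0.6600783467292786, -0.1830252707004547), (0.18505170941352844, 0.18539907038211823), 161.77517700195312)
handle [ 413  233   32   77 1358] ((426.4338073730469, 271.3767395019531), (76.52935028076172, 21.910633087158203), 78.15792083740234)
[[ 0.4932 -0.1486  0.148 ]
 [ 0.4986 -0.1769  0.148 ]
 [ 0.4026 -0.1888  0.148 ]
 [ 0.3975 -0.1614  0.148 ]] [ 0.4472 -0.169   0.148 ]
scene ring ((0.6606029868125916, -0.18189628422260284), 0.09241501241922379) ((0.6604931950569153, -0.1817813515663147), (0.18330715596675873, 0.1839839369058609), 8.997845649719238)
handle [153 137  21  37 135] ((162.93460083007812, 153.8111114501953), (38.271942138671875, 11.121759414672852), 70.90650939941406)
[[ 0.3964 -0.1866  0.148 ]
 [ 0.3892 -0.1669  0.148 ]
 [ 0.5035 -0.1557  0.148 ]
 [ 0.5092 -0.1739  0.148 ]] [ 0.4521 -0.1705  0.148 ]
```

View pics/m_top.png

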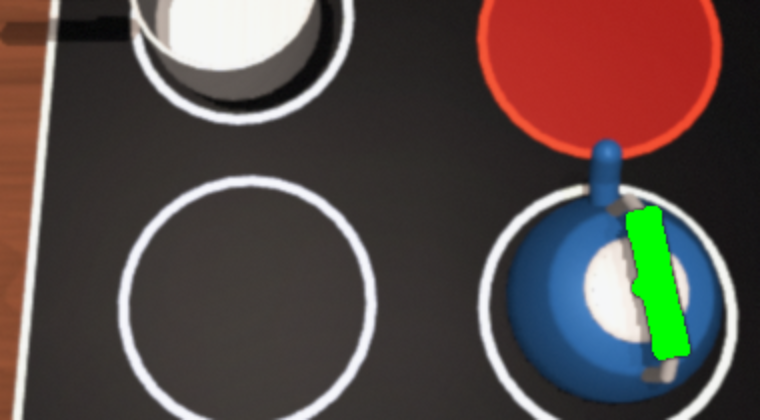

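Both cameras agree. The handle centre is (0.449,-0.169) with a yaw of about 7°, and the ring centre is (0.660,-0.1825). The jaw axis needs about +25° of turn. I'll approach now.

>>> {"api": "jog_arm", "payload": {"translation": [[19,-36,0],[38,-72,0],[57,-108,0],[76,-144,0],[95,-180,0],[114,-216,0],[133,-252,0],[152,-288,0],[171,-324,0],[190,-360,0],[209,-396,0],[228,-432,0]], "turn": [2,4,6,8,10,12,14,16,18,20,22,24], "grip": 85}}

```text
clock: 1.9
position: [0.4173, 0.1619, 0.2317]
ee_rot: [-0.057, 0.998, 0.0, 0.0]
ft_force: [0.9, 0.9, 0.2]
grip_width: 1.001
```

>>> {"api": "jog_arm", "payload": {"translation": [[3,-33,0],[6,-66,0],[10,-99,0],[13,-132,0],[16,-165,0],[19,-198,0],[22,-231,0],[25,-264,0],[28,-297,0],[32,-331,0],[32,-331,0],[32,-331,0]], "turn": [0,0,0,0,0,0,0,0,0,0,0,0]}}

```text
clock: 2.9
position: [0.449, -0.1709, 0.2318]
ee_rot: [-0.055, 0.998, 0.0, 0.0]
ft_force: [-0.3, 0.3, -0.7]
grip_width: 0.993
```

>>> {"api": "jog_arm", "payload": {"translation": [[0,1,-20],[0,1,-40],[0,1,-60],[0,1,-72],[0,1,-84],[0,1,-92],[0,1,-100],[0,1,-100]], "turn": [0,0,0,0,0,0,0,0]}}

```text
clock: 3.57
position: [0.4485, -0.169, 0.1307]
ee_rot: [-0.056, 0.998, 0.0, -0.0]
ft_force: [-0.4, -0.1, -0.1]
grip_width: 0.995
```

Run:
```python
from h import *
a=[manip.camera(c) for c in("scene","top")]
print(manip.get_obs()["position"],manip.get_obs()["ft_force"])
cv2.imwrite("pics/desc.png",np.hstack([cv2.resize(a[0]["frame"][80:260,80:260],(390,390)),cv2.resize(a[1]["frame"][180:360,320:500],(390,390))])[:,:,::-1])
```

```text
[ 0.44915541 -0.16963734  0.13204696] [-0.19960684  0.17401983 -0.08288469]
```

View pics/desc.png

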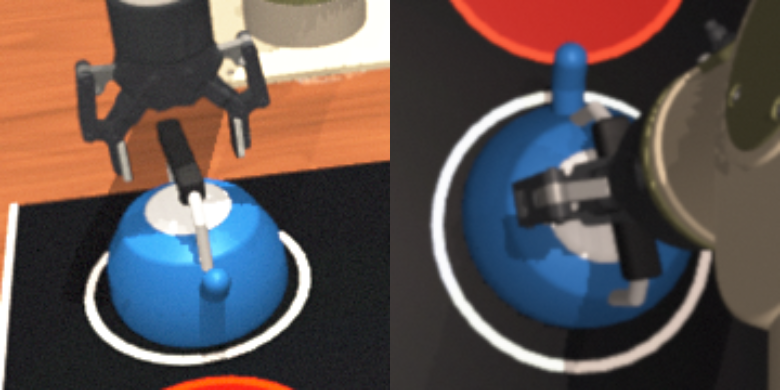

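The fingers straddle the handle evenly. I'll close gently.

>>> {"api": "jog_arm", "payload": {"translation": [[0,0,0],[0,0,0],[0,0,0],[0,0,0],[0,0,0],[0,0,0],[0,0,0],[0,0,0],[0,0,0],[0,0,0],[0,0,0],[0,0,0]], "turn": [0,0,0,0,0,0,0,0,0,0,0,0], "grip": 0, "grip_force": 25}}

```text
clock: 4.67
position: [0.4492, -0.1697, 0.1321]
ee_rot: [-0.055, 0.998, 0.0, 0.0]
ft_force: [0.0, 0.2, 2.4]
grip_width: 0.229
```

>>> {"api": "jog_arm", "payload": {"translation": [[4,0,0],[11,-1,0],[20,-1,0],[30,-2,0],[40,-2,0],[50,-3,0],[60,-4,0],[70,-4,0],[80,-5,0],[88,-6,0],[94,-6,0],[96,-6,0]], "turn": [0,0,0,0,0,0,0,0,0,0,0,0]}}

```text
clock: 5.67
position: [0.5465, -0.1757, 0.1322]
ee_rot: [-0.055, 0.998, -0.0, 0.0]
ft_force: [-4.7, 0.4, 6.8]
grip_width: 0.229
```

>>> {"api": "jog_arm", "payload": {"translation": [[5,0,0],[14,-1,0],[25,-1,0],[37,-2,0],[49,-3,0],[61,-4,0],[73,-5,0],[85,-5,0],[97,-6,0],[106,-7,0],[113,-7,0],[113,-7,0]], "turn": [0,0,0,0,0,0,0,0,0,0,0,0]}}

```text
clock: 6.67
position: [0.6616, -0.1827, 0.1323]
ee_rot: [-0.056, 0.998, -0.0, 0.001]
ft_force: [3.0, -0.6, 3.8]
grip_width: 0.226
```

Run:
```python
from h import *
a=[manip.camera(c) for c in("scene","top")]
print(manip.get_obs()["position"],manip.get_obs()["ft_force"])
for p in a:
    r=manip.pinpoint(p,"kettle")
    if r: print(r[0]["confidence"],at_z(p,r[0]["at"],.006))
cv2.imwrite("pics/slid.png",np.hstack([cv2.resize(a[0]["frame"][180:360,80:260],(390,390)),cv2.resize(a[1]["frame"][70:250,310:490],(390,390))])[:,:,::-1])
```

```text
[ 0.66109312 -0.18264194  0.13225737] [ 2.81751252 -0.37951649  4.90171075]
0.93 [ 0.65580793 -0.17591088  0.006     ]
0.96 [ 0.65981733 -0.1860801   0.006     ]
```

View pics/slid.png

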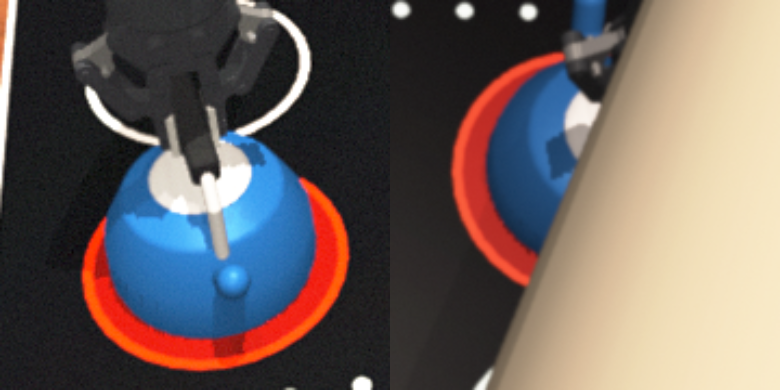

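The kettle is centred in the red ring. I'll release, then rise.

>>> {"api": "jog_arm", "payload": {"translation": [[0,0,0],[0,0,0],[0,0,0],[0,0,0],[0,0,0],[0,0,0],[0,0,0],[0,0,0],[0,0,0]], "turn": [0,0,0,0,0,0,0,0,0], "grip": 85}}

```text
clock: 7.62
position: [0.6604, -0.1826, 0.1323]
ee_rot: [-0.056, 0.998, -0.0, 0.001]
ft_force: [-0.6, -0.3, 0.5]
grip_width: 1.0
```

>>> {"api": "jog_arm", "payload": {"translation": [[0,0,8],[0,0,20],[0,0,40],[0,0,65],[0,0,90],[0,0,110],[-30,0,120],[-65,0,120],[-100,0,120],[-130,0,120],[-150,0,120],[-150,0,120]], "turn": [0,0,0,0,0,0,0,0,0,0,0,0]}}

```text
clock: 8.62
position: [0.5073, -0.1841, 0.254]
ee_rot: [-0.054, 0.999, 0.001, 0.002]
ft_force: [0.7, -0.0, 0.6]
grip_width: 0.994
```

Run:
```python
from h import *
a=[manip.camera(c) for c in("scene","top")]
o=manip.get_obs();print(o["clock"],o["position"],o["ft_force"],o["grip_width"])
for p in a:
  for l in("kettle","saucepan"):
    r=manip.pinpoint(p,l)
    if r: print(l,r[0]["confidence"],at_z(p,r[0]["at"],.006))
cv2.imwrite("pics/fin.png",np.hstack([cv2.resize(a[0]["frame"][180:360,80:260],(390,390)),cv2.resize(a[1]["frame"][70:250,310:490],(390,390))])[:,:,::-1])
```

```text
8.7167 [ 0.51055223 -0.18264572  0.25380661] [0.53215191 0.55713386 0.57488943] 0.9940269641463145
kettle 0.71 [ 0.65693377 -0.18118604  0.006     ]
saucepan 0.63 [0.6851776  0.11520859 0.006     ]
kettle 0.8 [ 0.65736108 -0.18788632  0.006     ]
saucepan 0.72 [0.67636892 0.11729837 0.006     ]
```

View pics/fin.png

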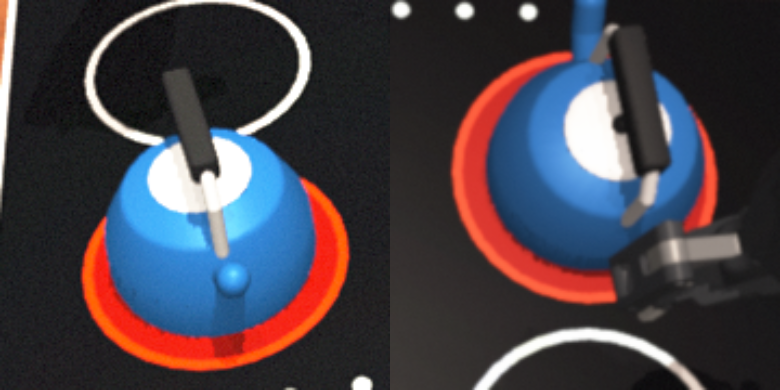

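The kettle stands upright inside the red ring and the gripper is clear of it.

```bash
python3 -c "
from workcell import manip
print(manip.hand_in())"
```

```text
the job is handed in; nothing more can be done
None
```

I gripped the kettle's bar handle at 25 N and slid it about 211 mm flat across the hob onto the red zone. I then opened the fingers, backed off above it and handed the job in at about 8.7 s.

- **Kettle position:** the last two pictures put its centre at (0.657, -0.181) and (0.657, -0.188). The fitted ring centre is (0.660, -0.1825), so it is about 3–6 mm off, against the 18 mm allowed. The 7 mm gap between the two y readings is within the networks' error.
- **Standing and let go:** it looks upright in both views, and the gripper is clear with about zero force on the wrist.
- **Saucepan:** each camera's reading changed by only 2–5 mm, which is within measurement noise, and the arm never came near it.

No check failed. The hand-in gave no verdict.

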